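Cover the two ingredient pans

TASK

Cover both steel ingredient pans on the counter, in either order: push the loose sliding cover along its guides until it is fully home against its back stop, and push the hinged flap down until it lies fully shut on its pan. Use only the fingertips on the bare metal: never lift or tip the sliding cover, keep off the black knobs, and leave the two jars and the bowl where they stand.

Things in the scene. Friction and masses are not known exactly. Their poses are not given: they have to be found in the camera images.
- slide_pan: Pan of the sliding cover: open steel pan 176 x 162 mm, 100 mm deep, rim flange 190 (x) x 176 mm, its top 104 mm above the counter; bolted down. On the left or the right, turned up to 0.5 rad. Origin: centre of underside, on the counter; x away from robot, y left, z up. Two guide rails along x on the flange (inner faces y = +-77 mm), a stop bar across the far end (near face x = +95 mm); tops 116 mm above the counter.
- cover: Loose flat steel sliding cover, about 0.5 kg, 190 (x) x 150 x 4 mm, lying on the slide pan's flange between the rails (2 mm play), at the start 35 to 60 mm out towards the robot. Slides with 1 to 8 N; pressing on the overhang tips it. Near edge turned up as a lip 30 mm high, 4 mm thick. Origin: centre of underside, axes as the pan's. Home = origin at x 0, z 104 mm in the pan's frame, far edge at the stop.
- cover_front (a point): Middle of the outer (robot-side) face of the cover's turned-up lip: 95 mm before the cover's origin along its x, 17 mm above the cover's underside (lip top is 13 mm higher). A place to push along the pan's +x. With the cover home this face is flush with the near end of the pan's flange.
- cover_knob (a point): Black knob on the sliding cover, 28 mm across, 25 mm tall, standing on the plate 10 mm beyond the cover's centre (105 mm beyond the lip's face). This point: the middle of its top. Not to be touched.
- flap_pan: Pan of the hinged flap, on the other side from the slide pan: open steel pan 176 x 162 mm, 100 mm deep, rim flange 190 (x) x 176 mm, its top 104 mm above the counter; bolted down. On the left or the right, turned up to 0.5 rad. Origin: centre of underside, on the counter; x away from robot, y left, z up. No rails.
- flap (a joint): Angle of the hinged flap, rad: 0 = shut, level on the flange; grows as it swings up and away from the robot about the pan's far rim; 1.57 upright, limit 1.75. Starts at 0.7 to 1.5. Stiff hinge (0.65 Nm friction): it stays where left; 2 to 7 N at the free edge moves it. Flat steel plate, 190 mm from hinge to free edge, 176 mm wide, 5 mm thick.
- flap_hinge (a point): Point on the hinge axis at mid-width, fixed to the pan: 95 mm beyond the pan's origin along its x, 104 mm above the counter. Axes as the pan's; the hinge axis is y. The flap's underside passes through the axis.
- flap_edge (a point): Middle of the flap's free edge on its outer (upper when shut) face: 190 mm from the hinge axis along the flap, 5 mm above its underside. Moves with the flap; x runs along the flap from free edge to hinge, z is the outer normal (up when shut, away from the robot when upright).
- flap_knob (a point): Black knob on the outer face of the flap, 28 mm across, 25 mm tall, at mid-width, 85 mm from the hinge axis. This point: the middle of its top. Not to be touched.
- jar_tall: Bystander: closed seasoning jar with red cap, 64 mm across, 130 mm tall, loose. Origin: centre of its underside. Stands to the left of the pans.
- jar_short: Bystander: closed amber seasoning jar with red cap, 60 mm across, 100 mm tall, loose. Origin: centre of its underside. Stands beyond the pans, near the middle.
- bowl: Bystander: small white bowl, 110 mm across the rim, 65 mm tall, loose. Origin: centre of its underside. Stands to the right of the pans.
Things that resemble listed ones, but are neither listed nor needed, are in the scene too. There is more than one size of the cover; the one meant has the size given above.

How it is judged:
At the end, for the whole second after the job is handed in: The sliding cover lies flat on its pan's flange, at rest, within 5 mm of its stop, and the hinged flap is within 0.04 rad (about 8 mm at its edge) of shut (x of cover in the frame of slide_pan between -0.005 and 0.005 m and z of cover in the frame of slide_pan below 0.108 m and angle between cover's own z axis and vertical below 0.03 rad and linear speed of cover below 0.01 m/s and value of joint flap below 0.04 rad); the robot touches nothing.
It fails at once if the sliding cover is lifted more than 12 mm or tipped more than 0.12 rad (height (world z) of cover above 0.116 m or angle between cover's own z axis and vertical above 0.12 rad).
It fails at once if a black knob is touched (more than 1 N) (contact force between any of cover_c2, flap_c1 and the arm above 1 N or contact force between any of cover_c2, flap_c1 and the fingers above 1 N).
It fails at once if a jar or the bowl is shifted more than 20 mm, or tipped over (distance of any of jar_tall, jar_short, bowl from where it was at the start of the episode above 0.02 m or angle between any of jar_tall, jar_short, bowl's own z axis and vertical above 0.3 rad).
It also fails if it takes over 54 s, if anything falls off the work surface, if the arm or the gripper's body presses on something with over 40 N, if the wrist force passes 120 N, or if a joint passes its speed limit or range.

ROBOT

A 7-joint arm with a two-finger parallel gripper is mounted at the origin on the work surface. World frame = base frame: x ahead of the robot, y to its left, z up, the work surface at z = 0. Lengths are in m, angles in rad, forces in N, time in s.
With the tool pointing down it reaches from about 0.4 to 0.85 m from the base axis. Payload 4.5 kg.
Tool frame: the origin (TCP) lies on the centre line of the jaws, within the pads' length; the fingertips stand ahead of it and the grasp point (between the pads) lies 3 mm ahead of it (r.finger_overhang is the z of the fingertips in the tool frame, in m); z points along the fingers, y is the direction in which the jaws open and shut (so a half turn about z gives the same grasp; the last joint's range is limited). The gripper opens to 88 mm and grips with 3 to 60 N. Pads are 18 mm wide; open, the fingers measure 123 mm over their backs; the gripper's body (75 mm by 187 mm) begins 45 mm behind the grasp point.
Start: joints at [-1.299, 0.689, -0.195, 1.565, 0.157, 0.902, -0.215], TCP at [0.147, 0.607, 0.238] pointing down, gripper open.
Joint ranges: [-3.01, 3.01], [-0.46, 2.08], [-1.47, 1.51], [0.13, 2.56], [-1, 4.14], [0.04, 2.09], [-2.66, 2.66]. Speed limits (rad/s): [2.57, 2.57, 3.14, 3.14, 3.14, 3.14, 3.14].

INTERFACE

Orientations are given as a unit quaternion [x, y, z, w].
In Python, from plant import get_state, snapshot, camera_model, workorder, boxes_of, mark_of, r gives the robot as it stands.
- The arm moves only by the tool jog_arm, never from a script. Its argument "rows" is a list of rows, each a list of 2 entries, a list of its own where there are three numbers: the shift along the tool's x, y, z normalised to -1 to 1, where 1 is 75 cm, then the turn about the tool's z normalised to -1 to 1, where 1 is 2 rad. A call has 1 to 20 rows; each row is the pose to reach, as a shift and turn from the pose commanded when the call began, along the tool's axes at that moment; what a row does not reach only later rows make up. A row lasts 1/12 s, in which the tool goes at most 41.7 mm and 7.16 degrees, less where a joint would pass 70% of its speed; a pose out of reach is approached as far as the arm can. A call with a number of a shift or a turn outside -1 to 1 is refused whole. A call with a gripper value outside its range is refused whole. "gripper" is the finger opening in mm, from 0 to 88.1, set as the call begins (left out, the last holds). The fingers move at their own pace and stop on an object; "newtons" is the grip in N (left out, the last holds). Time passes only in rows, so rows that repeat a pose let the fingers close. It gives the time, the measured TCP pose, the force and the opening at its end, in the units of the state.
- get_state(): the state, without advancing time (a new reading comes with each control period).
- snapshot(name): name is "scene" or "top"; returns the picture (400x640x3 uint8, red, green, blue); there is no depth.
- camera_model(name): a dict with "mtx" (3x3 intrinsics, pixels), "k1" (the pictures are not rectified: a ray, as slopes to the right and down, at radius r is drawn at 1 + k1 r^2 times it, then the intrinsics apply), "extrinsics" (4x4, takes a point from camera to world coordinates). Camera axes: x right, y up, looking along -z (the intrinsics and any distortion apply to the point x, -y, -z); pixel columns grow to the right and rows downward; lengths in m; the calibration is good to about 2 mm. A picture is of the moment at which its call begins. camera_model takes no time and is no camera call.
- workorder.finish_job(): hands the job in, once; it reports no verdict.
Trained networks look in the newest picture that a camera, given by its name, has taken for a name from the list of things; names that differ only in an ending like _2 or _b are one class to them, and where a whole thing is asked for, a point or a joint stands for the part that bears it (a point fixed in the world has none). Each returns a list of dicts, best first, with "p" (0 to 1); they miss things now and then, are a little off and sometimes report something else, mostly with a low value. They report only what shows in the picture. A call takes as long as a camera call. They do not tell look-alikes from the thing itself.
- boxes_of(thing, camera): "rect" ([left, top, right, bottom] in pixels, round what is visible of it).
- mark_of(thing, camera): "pixel" ([row, column] in pixels: a listed point, or the origin of a listed thing).
The state is a dict: "clock": time; "q": joint angles; "qd": joint speeds; "joint_torque": joint torques, N m; "tool_pos": TCP position; "eef_rot": TCP orientation; "contact_force": force on the tool from outside, world axes, zero at the start; "moment": the same for the moment, N m; "opening": opening from 0.0 (shut) to 1.0 (fully open).
Only numpy, scipy, OpenCV 4.12 (cv2) and the standard library are available. Lean on these libraries where they do the work, as an engineer would, in place of code of your own. Each camera call takes 0.05 s, during which the arm holds its last target.

## Working session

There is one attempt and no reset: what is moved stays moved. The work goes in short steps, Python scripts to look and compute and a tool call to move; the robot and the scene stay as the last step left them, time stands still between calls to the robot, and variables do not carry over. Pictures are saved under pics/ and viewed, and the job is handed in when it is done.

Besides the shell and the picture viewer there is one more tool, called after ">>>" as a command line: name --argument value ..., lists and objects as JSON in quotes. jog_arm: Moves the arm, as the interface text tells. Scaled input: -1 to 1 covers 75 cm each way for a shift and 2 rad each way for a turn. Its arguments: {"type":"object","properties":{"rows":{"type":"array"},"gripper":{"type":"number"},"newtons":{"type":"number"}},"required":["rows"]}

```bash
mkdir -p pics; ls
python3 - <<'E'
from plant import *
import cv2,numpy as np
for n in("scene","top"):
    im=snapshot(n); cv2.imwrite(f"pics/{n}0.png",im[:,:,::-1]); m=camera_model(n); print(n,m)
s=get_state();print(s); print(r.finger_overhang)
for n in("top","scene"):
  for t in("slide_pan","cover","cover_front","cover_knob","flap_pan","flap_hinge","flap_edge","flap_knob","jar_tall","jar_short","bowl"):
    print(n,t,[(np.round(d['pixel']).tolist(),round(d['p'],2)) for d in mark_of(t,n)])
print(get_state()['clock'])
E
```

```text
pics
scene {'mtx': array([[443.57395759,   0.        , 316.29305845],
       [  0.        , 443.57395759, 199.70342758],
       [  0.        ,   0.        ,   1.        ]]), 'k1': -0.1171880314693787, 'extrinsics': array([[ 0.91020747, -0.26759551,  0.31609336,  0.98948077],
       [ 0.41413718,  0.58150568, -0.70024391, -0.92981698],
       [ 0.00357204,  0.76827325,  0.64011206,  0.95425336],
       [ 0.        ,  0.        ,  0.        ,  1.        ]])}
top {'mtx': array([[413.07731277,   0.        , 315.24778749],
       [  0.        , 413.07731277, 195.66588011],
       [  0.        ,   0.        ,   1.        ]]), 'k1': -0.08988735646853178, 'extrinsics': array([[-0.02490778,  0.9877984 , -0.1537333 ,  0.41793362],
       [-0.99952935, -0.02185289,  0.02152953, -0.01227381],
       [ 0.01790732,  0.1541972 ,  0.9878778 ,  1.13529024],
       [ 0.        ,  0.        ,  0.        ,  1.        ]])}
{'clock': 0.1, 'q': array([-1.29919136,  0.68986879, -0.19454262,  1.56620775,  0.15728063,
        0.90250046, -0.21510233]), 'qd': array([ 1.54764840e-03, -2.05834647e-03, -8.1854470
[... 925 characters left out ...]
39.0, 236.0], 0.95)]
top jar_tall [([212.0, 142.0], 0.58)]
top jar_short [([140.0, 310.0], 0.58)]
top bowl [([199.0, 464.0], 0.73)]
scene slide_pan [([270.0, 318.0], 0.65)]
scene cover [([234.0, 230.0], 0.81), ([240.0, 295.0], 0.76)]
scene cover_front [([238.0, 206.0], 0.9), ([232.0, 262.0], 0.77)]
scene cover_knob [([231.0, 230.0], 0.77), ([180.0, 373.0], 0.72), ([232.0, 301.0], 0.69)]
scene flap_pan [([189.0, 357.0], 0.79)]
scene flap_hinge [([231.0, 264.0], 0.74), ([181.0, 373.0], 0.63)]
scene flap_edge [([127.0, 366.0], 0.78)]
scene flap_knob [([159.0, 380.0], 0.55)]
scene jar_tall []
scene jar_short [([250.0, 374.0], 0.75), ([242.0, 296.0], 0.58)]
scene bowl [([336.0, 241.0], 0.75)]
1.2
```

View pics/top0.png

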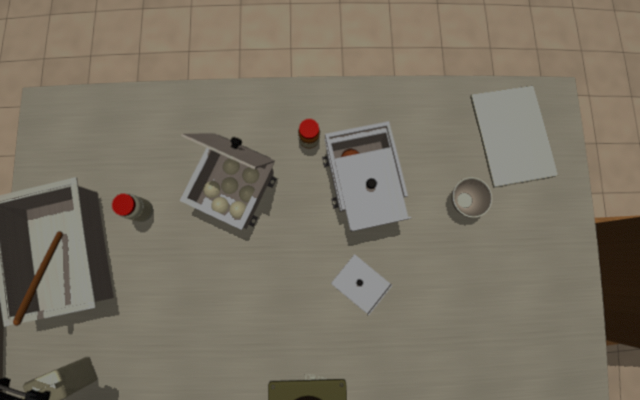

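View pics/scene0.png

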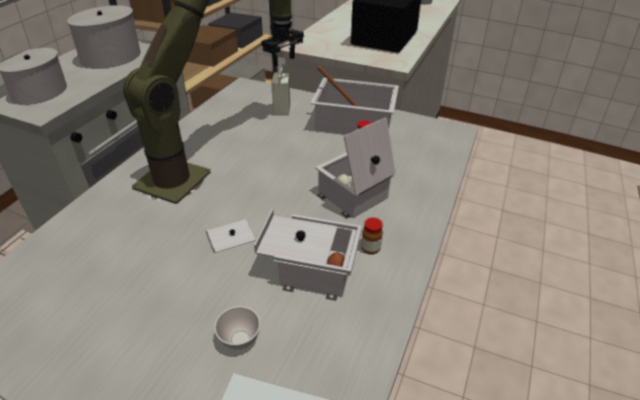

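The top view shows three candidates for the cover. The plate on the railed pan at about (370,188) has a dark knob and a lip. The small knobbed plate at about (361,284) lies on the counter. The plain board is at about (513,136). The cover should be the one on the pan, since it lies between rails and is the largest with a knob, so I'll confirm it in enlarged crops. The flap pan is at about (230,185) with its flap nearly upright.

Run:
```python
import cv2
a=cv2.imread("pics/top0.png")
cv2.imwrite("pics/cropS.png",cv2.resize(a[110:240,300:430],None,fx=4.6,fy=4.6,interpolation=cv2.INTER_CUBIC))
cv2.imwrite("pics/cropF.png",cv2.resize(a[115:240,165:290],None,fx=4.8,fy=4.8,interpolation=cv2.INTER_CUBIC))
b=cv2.imread("pics/scene0.png")
cv2.imwrite("pics/cropSc.png",cv2.resize(b[110:310,200:420],None,fx=3,fy=3,interpolation=cv2.INTER_CUBIC)[:600])
```

```text
(no output)
```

View pics/cropS.png

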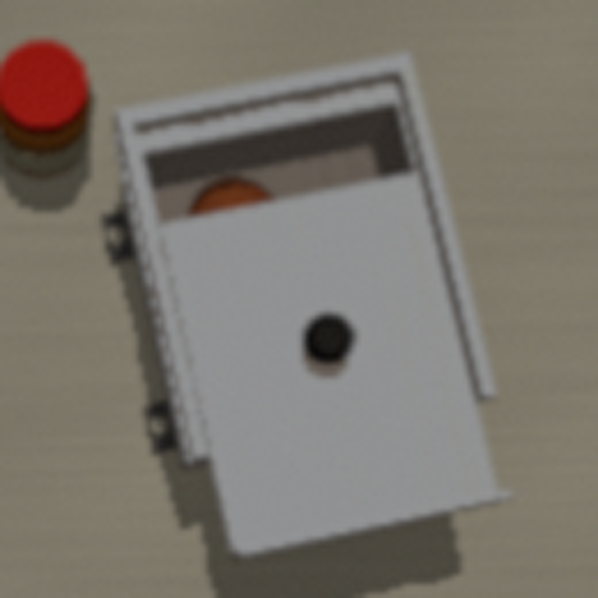

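View pics/cropF.png

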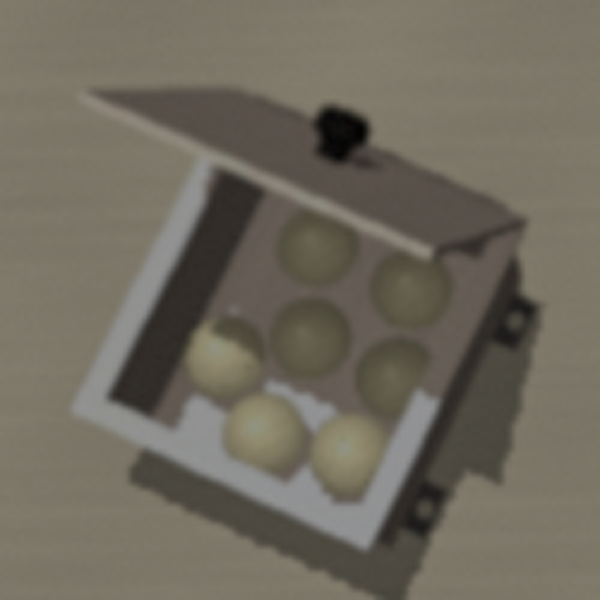

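View pics/cropSc.png

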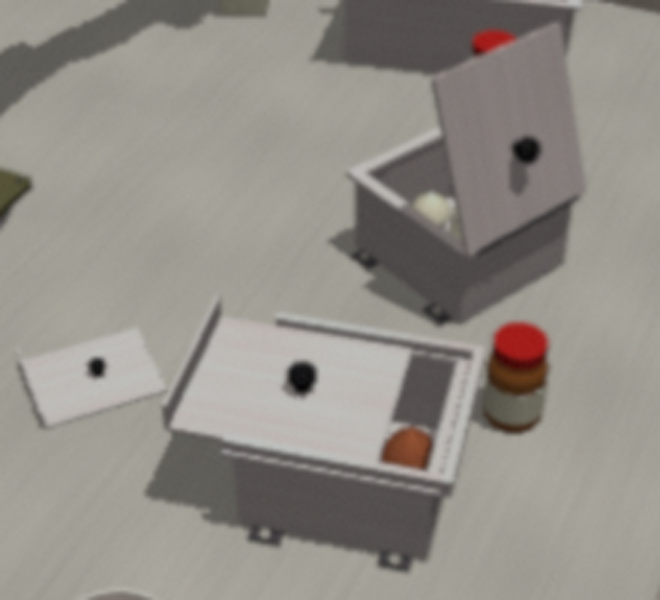

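```bash
cat > h.py <<'E'
from plant import *
import numpy as np, cv2
from scipy.optimize import least_squares
def proj(n,P):
    m=camera_model(n);E=m['extrinsics'];P=np.atleast_2d(P)
    c=(P-E[:3,3])@E[:3,:3]
    K=m['mtx']; x=c*[1,-1,-1]
    return cv2.projectPoints(x.reshape(-1,1,3),np.zeros(3),np.zeros(3),K,np.array([m['k1'],0,0,0,0.]))[0].reshape(-1,2)
def fr(x,y,a,pts):
    pts=np.atleast_2d(pts).astype(float);c,s=np.cos(a),np.sin(a)
    return np.c_[x+c*pts[:,0]-s*pts[:,1],y+s*pts[:,0]+c*pts[:,1],pts[:,2]]
E
python3 - <<'E'
from h import *
T=lambda u,v:(300+u/4.6-.4,110+v/4.6-.4)
F=lambda u,v:(165+u/4.8-.4,115+v/4.8-.4)
S=lambda u,v:(200+u/3-.3,110+v/3-.3)
# slide: (cam,px,model pt, moves with cover)
D=[('top',T(160,222),(95,75,108),1),('top',T(417,173),(95,-75,108),1),('top',T(508,493),(-95,-75,134),1),('top',T(330,332),(10,0,133),1),
('top',T(240,553),(-95,75,104),1),
('top',T(185,462),(-95,88,116),0),('top',T(492,395),(-95,-88,116),0),
('scene',S(218,299),(-95,75,134),1),('scene',S(167,400),(-95,-75,134),1),('scene',S(410,350),(95,75,108),1),('scene',S(383,467),(95,-75,108),1),('scene',S(224,450),(-95,-88,116),0),('scene',S(278,317),(-95,88,116),0)]
def mod(p):
    return [proj(c,fr(p[0],p[1],p[2],np.array(m)/1000+[p[3]*k,0,0]))[0] for c,_,m,k in D]
f=lambda p:(np.array(mod(p))-np.array([d[1] for d in D])).ravel()
s=least_squares(f,[.5,-.13,0.2,-.05],loss='soft_l1');print('slide',s.x);print(np.round(s.fun.reshape(-1,2),1).tolist())
p=s.x;print('front',fr(*p[:3],[-.095+p[3],0,.121]),'home',fr(*p[:3],[-.095,0,.121]))
# flap
def fl(l,y,n,q): # along l, normal n
    return (95-l*np.cos(q)+n*np.sin(q),y,104+l*np.sin(q)+n*np.cos(q))
D2=[('top',F(72,408),(-95,88,104)),('top',F(370,548),(-95,-88,104)),('top',F(432,258),(190,-88,0,1)),('top',F(80,91),(190,88,5,1)),('top',F(340,118),(85,0,30,1)),
('scene',S(433,76),(190,88,2.5,1)),('scene',S(560,27),(190,-88,2.5,1)) ,('scene',S(527,150),(85,0,30,1)),('scene',S(349,175),(-95,88,104)),]
D2[5]=('scene',S(433,76),(190,-88,2.5,1)) if 0 else D2[5]
def mod2(p):
    o=[]
    for c,_,m in D2:
        if len(m)==4: m=fl(*m[:3],p[3])
        o.append(proj(c,fr(p[0],p[1],p[2],np.array(m)/1000))[0])
    return o
f2=lambda p:(np.array(mod2(p))-np.array([d[1] for d in D2])).ravel()
for a0 in (-.4,.2):
  s=least_squares(f2,[.5,.2,a0,1.2],loss='soft_l1');print('flap',s.x,s.cost);print(np.round(s.fun.reshape(-1,2),1).tolist())
E
```

```text
slide [ 0.64983462 -0.16507577  0.19171759 -0.05528816]
[[-0.8, 0.0], [-0.3, -1.1], [0.7, -0.2], [-0.1, 0.1], [-1.5, 0.8], [0.8, -0.3], [1.9, -0.6], [-0.0, -0.8], [-0.8, 2.6], [1.7, -0.1], [-0.9, 0.3], [-0.4, -1.8], [0.3, -1.9]]
front [[ 0.50229998 -0.19371247  0.121     ]] home [[ 0.55657517 -0.18317757  0.121     ]]
flap [ 0.62061936  0.18928912 -0.43842406  1.22766637] 175.57205157655272
[[-0.1, 1.6], [0.4, 0.6], [-0.4, 0.2], [-0.1, 0.6], [1.3, -1.2], [41.9, -18.1], [-42.1, 17.5], [2.8, 0.4], [37.5, -19.6]]
flap [ 0.62061936  0.18928912 -0.438424    1.22766638] 175.5720515765495
[[-0.1, 1.6], [0.4, 0.6], [-0.4, 0.2], [-0.1, 0.6], [1.3, -1.2], [41.9, -18.1], [-42.1, 17.5], [2.8, 0.4], [37.5, -19.6]]
```

Run:
```python
from h import *
F=lambda u,v:(165+u/4.8-.4,115+v/4.8-.4)
S=lambda u,v:(200+u/3-.3,110+v/3-.3)
def fl(l,y,n,q): return (95-l*np.cos(q)+n*np.sin(q),y,104+l*np.sin(q)+n*np.cos(q))
D2=[('top',F(72,408),(-95,88,104)),('top',F(370,548),(-95,-88,104)),('top',F(432,258),(190,-88,0,1)),('top',F(80,91),(190,88,0,1)),('top',F(340,118),(85,0,30,1)),
('scene',S(433,76),(190,-88,0,1)),('scene',S(560,25),(190,88,2.5,1)) ,('scene',S(527,150),(85,0,30,1)),('scene',S(349,175),(-95,-88,104)),('scene',S(470,250),(0,-88,5,1)),('scene',S(583,188),(0,88,5,1))]
def mod2(p):
    return [proj(c,fr(p[0],p[1],p[2],np.array(fl(*m[:3],p[3]) if len(m)==4 else m)/1000))[0] for c,_,m in D2]
f2=lambda p:(np.array(mod2(p))-np.array([d[1] for d in D2])).ravel()
s=least_squares(f2,[.6,.2,-.4,1.2],loss='soft_l1');p=s.x;print('flap',p,s.cost);print(np.round(s.fun.reshape(-1,2),1).tolist())
for q in (p[3],1,.7,.4,0): print(q,fr(*p[:3],np.array(fl(190,0,5,q))/1000),fr(*p[:3],np.array(fl(170,0,5,q))/1000))
print('knob',fr(*p[:3],np.array(fl(85,0,30,p[3]))/1000))
from scipy.spatial.transform import Rotation as R
print(R.from_quat(get_state()['eef_rot']).as_matrix().round(4))
# jars via plane z=0 / caps
for n,t in (('top','jar_tall'),('top','jar_short'),('top','bowl')):
    g=least_squares(lambda x:(proj('top',[[x[0],x[1],0]])[0]-np.array(mark_of(t,n)[0]['pixel'])[::-1]),[.6,0]).x if 0 else None
px={'tall':(212,142),'short':(140,310),'bowl':(199,464)}
for k,(v,u) in px.items():
    print(k,least_squares(lambda x:proj('top',[[x[0],x[1],0]])[0]-[u,v],[.6,0]).x)
```

```text
flap [ 0.62080152  0.18966536 -0.4517547   1.23731226] 10.39047054651598
[[-0.5, 0.9], [-0.4, 0.8], [-0.3, -0.1], [-0.3, 1.5], [1.8, -1.4], [-0.2, 1.0], [0.3, -0.9], [2.8, 0.7], [-0.8, -1.1], [-0.1, 2.5], [1.6, 1.3]]
1.2373122597285153 [[0.65456703 0.17328162 0.28516913]] [[0.66045702 0.17042368 0.26627098]]
1 [[0.61769754 0.19117148 0.266581  ]] [[0.62741955 0.18645416 0.24975158]]
0.7 [[0.57842744 0.21022616 0.23022557]] [[0.59218974 0.2035484  0.21734122]]
0.4 [[0.55057725 0.22373965 0.18259479]] [[0.5671505  0.21569797 0.17480642]]
0 [[0.53533168 0.23113713 0.109     ]] [[0.55332533 0.22240623 0.109     ]]
knob [[0.7067424  0.14796504 0.19413726]]
[[-9.719e-01  2.356e-01 -0.000e+00]
 [ 2.356e-01  9.719e-01  1.000e-04]
 [ 0.000e+00  1.000e-04 -1.000e+00]]
tall [0.55919408 0.44739923]
short [ 0.75523172 -0.02607641]
bowl [ 0.57574258 -0.4578359 ]
```

```bash
cat >> h.py <<'E'
from scipy.spatial.transform import Rotation as R
SL=[0.64983,-0.16508,0.1917]; FL=[.6208,.18967,-.4518]
def fl(l,n,q,dx=9,dz=0): # tool centre tip point, corner at (l,n)
    return fr(*FL,np.array([95-l*np.cos(q)+n*np.sin(q)+dx,0,104+l*np.sin(q)+n*np.cos(q)+dz])/1000)[0]+[0,0,.022]
def rows(pts,yaw=None,base=None):
    s=get_state();M=R.from_quat(s['eef_rot']).as_matrix();p=s['tool_pos'] if base is None else np.array(base)
    if yaw is not None:
        a=np.arctan2(M[1,1],M[0,1]); print('turn',-(yaw+np.pi/2-a)/2)
    for t in pts: print(np.round((np.array(t)-p)@M/.75,3).tolist(), np.round(t,3))
E
python3 - <<'E'
from h import *
a=fl(172,40,1.24)
rows([[.147,.607,.37],[a[0],a[1],.37],a],FL[2])
E
```

```text
turn 0.10700625802886621
[0.0, -0.001, -0.176] [0.147 0.607 0.37 ]
[-0.857, -0.417, -0.176] [0.698 0.152 0.37 ]
[-0.857, -0.417, -0.085] [0.698 0.152 0.302]
```

>>> jog_arm --rows '[[[0,0,-0.1],0],[[0,0,-0.176],0.03],[[-0.2,-0.1,-0.176],0.107],[[-0.4,-0.2,-0.176],0.107],[[-0.857,-0.417,-0.176],0.107],[[-0.857,-0.417,-0.176],0.107],[[-0.857,-0.417,-0.176],0.107],[[-0.857,-0.417,-0.176],0.107],[[-0.857,-0.417,-0.176],0.107],[[-0.857,-0.417,-0.176],0.107],[[-0.857,-0.417,-0.176],0.107],[[-0.857,-0.417,-0.176],0.107],[[-0.857,-0.417,-0.176],0.107],[[-0.857,-0.417,-0.176],0.107],[[-0.857,-0.417,-0.176],0.107],[[-0.857,-0.417,-0.176],0.107],[[-0.857,-0.417,-0.176],0.107],[[-0.857,-0.417,-0.176],0.107],[[-0.857,-0.417,-0.176],0.107],[[-0.857,-0.417,-0.176],0.107]]' --gripper 0

```text
clock: 2.87
tool_pos: [0.7028, 0.1437, 0.3688]
eef_rot: [0.229, 0.974, -0.003, 0.002]
contact_force: [-0.4, -0.9, -0.2]
opening: 0.009
```

Run:
```python
from h import *
for n in("scene","top"):
    im=snapshot(n); cv2.imwrite(f"pics/{n}1.png",im[:,:,::-1])
print(get_state()['tool_pos'])
a=fl(172,40,1.24)
P=[a]+[fl(172,5,q) for q in np.arange(1.25,-.01,-.08)]+[fl(172,3,0)]
rows(P,FL[2])
```

```text
[0.69984285 0.14868613 0.36862756]
turn -0.0026465140360227846
[0.004, 0.003, 0.089] [0.698 0.152 0.302]
[0.046, 0.003, 0.104] [0.67  0.166 0.291]
[0.063, 0.003, 0.11] [0.658 0.172 0.286]
[0.08, 0.003, 0.117] [0.647 0.177 0.281]
[0.096, 0.003, 0.126] [0.636 0.182 0.274]
[0.112, 0.003, 0.136] [0.625 0.187 0.267]
[0.126, 0.003, 0.147] [0.616 0.192 0.259]
[0.14, 0.003, 0.159] [0.606 0.197 0.249]
[0.153, 0.003, 0.172] [0.598 0.201 0.239]
[0.164, 0.003, 0.187] [0.59  0.205 0.229]
[0.175, 0.003, 0.202] [0.583 0.208 0.217]
[0.184, 0.003, 0.218] [0.577 0.211 0.205]
[0.192, 0.002, 0.234] [0.572 0.213 0.193]
[0.198, 0.002, 0.251] [0.567 0.216 0.18 ]
[0.203, 0.002, 0.269] [0.564 0.217 0.167]
[0.207, 0.002, 0.287] [0.562 0.218 0.153]
[0.209, 0.003, 0.305] [0.56  0.219 0.14 ]
[0.21, 0.003, 0.319] [0.56  0.219 0.129]
```

View pics/scene1.png

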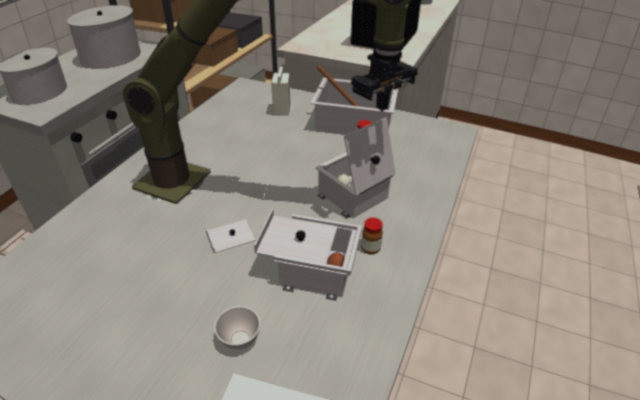

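View pics/top1.png

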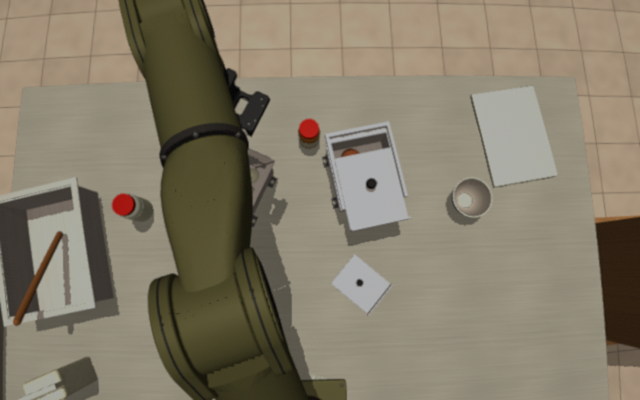

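The scene view has the gripper at about (388,80), above and beyond the flap edge at about (370,125), and nothing is touched. Next I go down behind the flap.

>>> jog_arm --rows '[[[0,0,0.03],0],[[0,0,0.06],0],[[0,0,0.091],0],[[0,0,0.091],0],[[0,0,0.091],0]]'

```text
clock: 3.38
tool_pos: [0.6965, 0.1538, 0.3009]
eef_rot: [0.223, 0.975, -0.0, -0.002]
contact_force: [-0.4, 0.9, 0.6]
opening: 0.004
```

Run:
```python
from h import *
im=snapshot("scene"); cv2.imwrite("pics/s2.png",cv2.resize(im[40:220,280:480,::-1],None,fx=3,fy=3))
s=get_state();print(s['tool_pos'],s['contact_force'],s['clock'])
```

```text
[0.69772489 0.15369916 0.30253429] [0.56379299 0.6385316  1.23713578] 3.4333
```

View pics/s2.png

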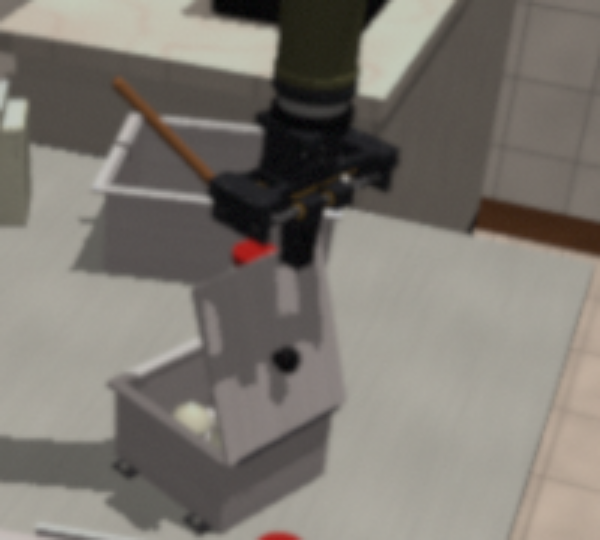

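The fingertips, at about (297,262) in the crop, sit behind the flap's outer face and well above the knob. Next I sweep along the closing arc.

>>> jog_arm --rows '[[[0.02,0,0.008],0],[[0.042,0,0.015],0],[[0.05,0,0.018],0],[[0.059,0,0.021],0],[[0.068,0,0.025],0],[[0.076,0,0.028],0],[[0.084,0,0.033],0],[[0.092,0,0.037],0],[[0.1,0,0.042],0],[[0.108,0,0.047],0],[[0.115,0,0.053],0],[[0.122,0,0.058],0],[[0.129,0,0.064],0],[[0.136,0,0.07],0],[[0.143,0,0.077],0],[[0.149,0,0.083],0],[[0.155,0,0.09],0],[[0.16,0,0.098],0],[[0.166,0,0.105],0],[[0.171,0,0.113],0]]'

```text
clock: 5.1
tool_pos: [0.5835, 0.2087, 0.2175]
eef_rot: [0.224, 0.975, 0.001, 0.001]
contact_force: [0.0, 0.0, 3.4]
opening: 0.006
```

Run:
```python
from h import *
im=snapshot("scene"); cv2.imwrite("pics/s3.png",cv2.resize(im[40:220,280:480,::-1],None,fx=3,fy=3))
s=get_state();print(s['tool_pos'],s['contact_force'],s['clock'])
```

```text
[0.5822265  0.20876287 0.21586341] [0.64630901 1.24562416 1.43229911] 5.15
```

View pics/s3.png

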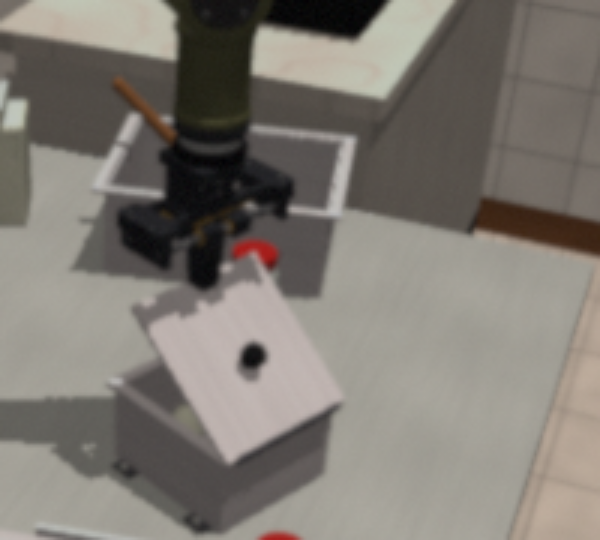

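Run:
```python
from h import *
for q in (.5,.6,.7,.8,.9):
    pts=[[95-190*np.cos(q)+5*np.sin(q),y,104+190*np.sin(q)+5*np.cos(q)] for y in(-88,88)]
    P=proj('scene',fr(*FL,np.array(pts)/1000)); print(q,((P-[280,40])*3).round(0).tolist())
t=get_state()['tool_pos']-[0,0,.022]; print('tip',((proj('scene',[t])-[280,40])*3).round())
```

```text
0.5 [[122.0, 317.0], [243.0, 263.0]]
0.6 [[128.0, 308.0], [251.0, 254.0]]
0.7 [[136.0, 301.0], [259.0, 246.0]]
0.8 [[145.0, 295.0], [269.0, 240.0]]
0.9 [[155.0, 291.0], [280.0, 235.0]]
tip [[201. 304.]]
```

Flap is at about 0.62 rad in the picture and still in contact near the free edge. I continue down.

>>> jog_arm --rows '[[[0.005,0,0.008],0],[[0.009,0,0.016],0],[[0.013,0,0.024],0],[[0.017,0,0.032],0],[[0.02,0,0.041],0],[[0.023,0,0.049],0],[[0.026,0,0.058],0],[[0.028,0,0.067],0],[[0.03,0,0.076],0],[[0.032,0,0.085],0],[[0.033,0,0.094],0],[[0.034,0,0.1],0],[[0.034,0,0.106],0],[[0.034,0,0.111],0],[[0.034,0,0.115],0],[[0.034,0,0.118],0],[[0.034,0,0.118],0]]'

```text
clock: 6.57
tool_pos: [0.5599, 0.2191, 0.1278]
eef_rot: [0.224, 0.975, -0.0, -0.0]
contact_force: [-0.2, 0.0, -0.3]
opening: 0.005
```

Run:
```python
from h import *
im=snapshot("scene"); cv2.imwrite("pics/s4.png",cv2.resize(im[40:220,280:480,::-1],None,fx=3,fy=3))
s=get_state();print(s['tool_pos'],s['contact_force'],s['clock'])
for q in (0,.05,.1,.2):
    pts=[[95-190*np.cos(q)+5*np.sin(q),y,104+190*np.sin(q)+5*np.cos(q)] for y in(-88,88)]
    P=proj('scene',fr(*FL,np.array(pts)/1000)); print(q,((P-[280,40])*3).round(0).tolist())
```

```text
[0.56009207 0.21901413 0.12799719] [-0.42341622  0.51668502 -0.31991827] 6.6167
0 [[106.0, 377.0], [223.0, 321.0]]
0.05 [[106.0, 370.0], [223.0, 315.0]]
0.1 [[107.0, 363.0], [225.0, 308.0]]
0.2 [[109.0, 351.0], [227.0, 295.0]]
```

View pics/s4.png

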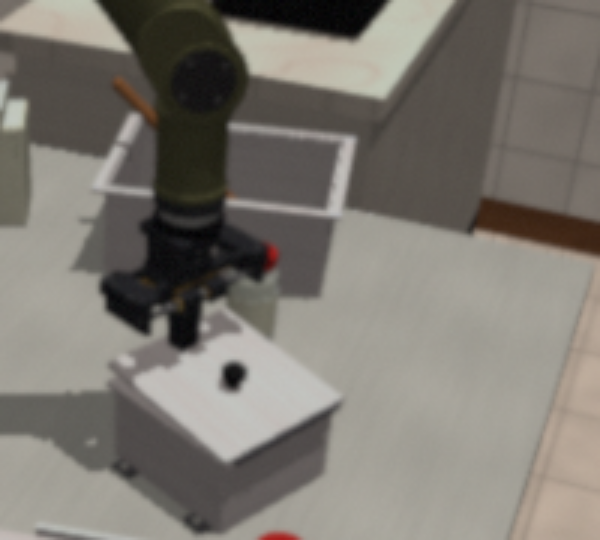

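The flap is nearly shut, with its corner at about (108,365) in the crop against a predicted 377 when shut. No force is felt, so I press further in small steps.

>>> jog_arm --rows '[[[0,0,0.003],0],[[0,0,0.006],0],[[0,0,0.006],0]]'

```text
clock: 6.87
tool_pos: [0.56, 0.2192, 0.1235]
eef_rot: [0.224, 0.975, 0.0, 0.0]
contact_force: [-0.6, 0.5, 0.2]
opening: 0.008
```

Run:
```python
from h import *
im=snapshot("scene"); cv2.imwrite("pics/s5.png",cv2.resize(im[120:200,290:400,::-1],None,fx=7,fy=7,interpolation=2))
s=get_state();print(s['tool_pos'],s['contact_force'],s['clock'])
for q in (0,.05,.1,.2):
    pts=[[95-190*np.cos(q)+5*np.sin(q),y,104+190*np.sin(q)+5*np.cos(q)] for y in(-88,88)]
    P=proj('scene',fr(*FL,np.array(pts)/1000)); print(q,((P-[290,120])*7).round(0).tolist())
print(((proj('scene',[s['tool_pos']-[0,0,.022]])-[290,120])*7).round(0))
```

```text
[0.55999231 0.21917444 0.12356523] [-0.25197656  0.60302334 -0.2724485 ] 6.9167
0 [[177.0, 320.0], [450.0, 190.0]]
0.05 [[178.0, 304.0], [451.0, 174.0]]
0.1 [[179.0, 288.0], [454.0, 159.0]]
0.2 [[184.0, 258.0], [461.0, 129.0]]
[[355. 291.]]
```

View pics/s5.png

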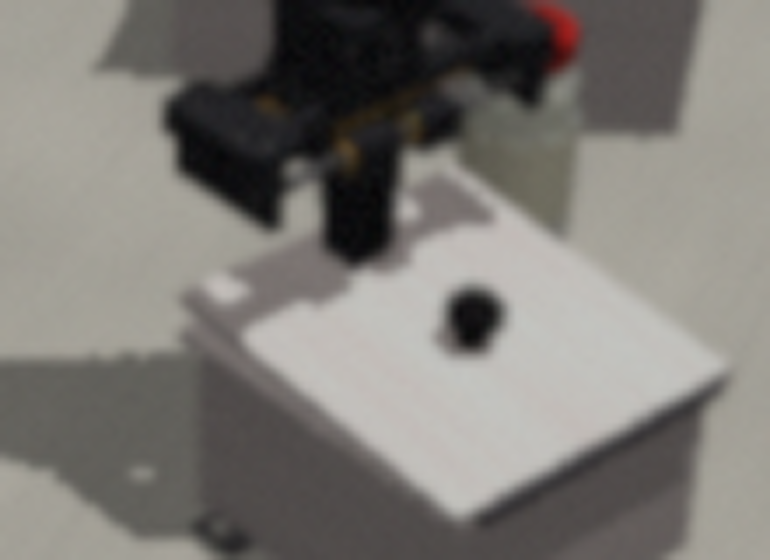

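The flap corner is at (185,298) and the flange corner at about (185,325), so a small gap remains. The tip is about 10 mm higher than I assumed. I press further.

>>> jog_arm --rows '[[[0,0,0.003],0],[[0,0,0.006],0],[[0,0,0.006],0]]'

```text
clock: 7.17
tool_pos: [0.5598, 0.2193, 0.1189]
eef_rot: [0.224, 0.975, 0.0, -0.0]
contact_force: [0.2, -0.4, 0.4]
opening: 0.005
```

>>> jog_arm --rows '[[[0,0,0.003],0],[[0,0,0.006],0],[[0,0,0.006],0]]'

```text
clock: 7.42
tool_pos: [0.5597, 0.2193, 0.1142]
eef_rot: [0.224, 0.975, 0.0, -0.0]
contact_force: [1.0, 0.4, 0.2]
opening: 0.006
```

Run:
```python
from h import *
im=snapshot("scene"); cv2.imwrite("pics/s6.png",cv2.resize(im[120:200,290:400,::-1],None,fx=7,fy=7,interpolation=2))
s=get_state();print(s['tool_pos'],s['contact_force'],s['clock'])
```

```text
[0.55985776 0.219138   0.11436671] [ 0.11636639 -0.70064326  0.08286536] 7.4667
```

View pics/s6.png

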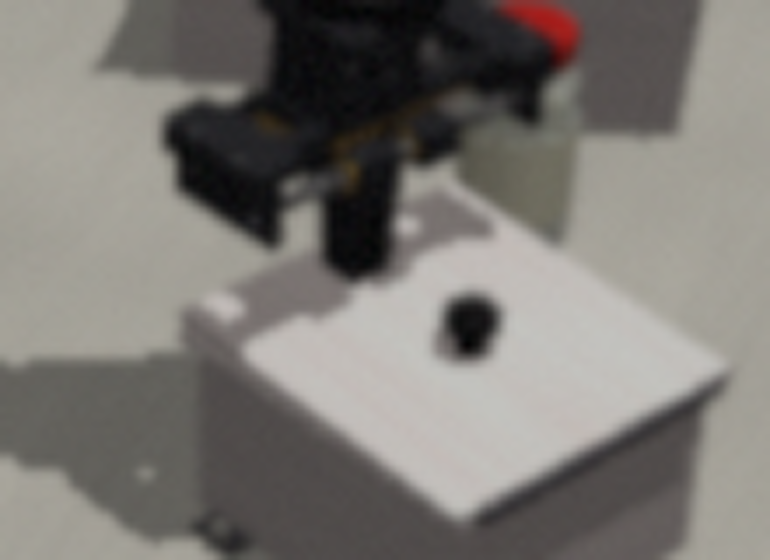

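>>> jog_arm --rows '[[[0,0,0.002],0],[[0,0,0.004],0],[[0,0,0.004],0]]'

```text
clock: 7.72
tool_pos: [0.5599, 0.2191, 0.1115]
eef_rot: [0.224, 0.975, -0.0, -0.0]
contact_force: [0.3, 0.1, 0.1]
opening: 0.005
```

>>> jog_arm --rows '[[[0,0,0.002],0],[[0,0,0.004],0],[[0,0,0.004],0]]'

```text
clock: 7.97
tool_pos: [0.5599, 0.2192, 0.1086]
eef_rot: [0.224, 0.975, -0.0, 0.0]
contact_force: [0.2, 0.6, 0.1]
opening: 0.003
```

Run:
```python
from h import *
im=snapshot("scene"); cv2.imwrite("pics/s7.png",cv2.resize(im[120:200,290:400,::-1],None,fx=7,fy=7,interpolation=2))
s=get_state();print(s['tool_pos'],s['contact_force'],s['clock'])
```

```text
[0.55993243 0.21912064 0.10853167] [-0.05463886 -0.00489037 -0.60082503] 8.0167
```

View pics/s7.png

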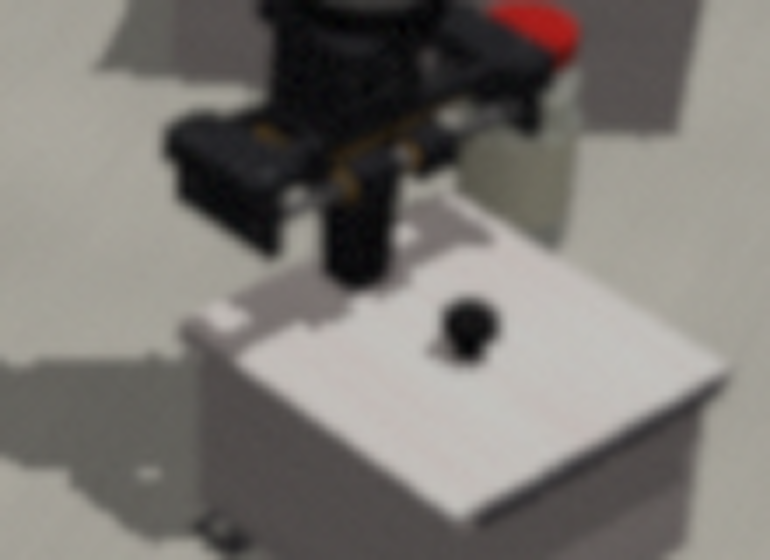

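The flap looks essentially shut, but there's no reaction yet. I press until it resists.

>>> jog_arm --rows '[[[0,0,0.002],0],[[0,0,0.003],0]]'

```text
clock: 8.18
tool_pos: [0.56, 0.2191, 0.1083]
eef_rot: [0.224, 0.975, 0.0, 0.0]
contact_force: [-5.7, -2.6, 22.4]
opening: 0.008
```

>>> jog_arm --rows '[[[0,0,0.002],0],[[0,0,0.003],0]]'

```text
clock: 8.35
tool_pos: [0.56, 0.2191, 0.1082]
eef_rot: [0.224, 0.975, 0.0, 0.001]
contact_force: [-9.2, -3.2, 37.8]
opening: 0.007
```

Run:
```python
from h import *
im=snapshot("scene"); cv2.imwrite("pics/s8.png",cv2.resize(im[120:200,290:400,::-1],None,fx=7,fy=7,interpolation=2))
s=get_state();print(s['tool_pos'],s['contact_force'],s['joint_torque'],s['clock'])
print(((proj('scene',[s['tool_pos'],s['tool_pos']-[0,0,.022]])-[290,120])*7).round(0))
```

```text
[0.55999076 0.2191569  0.10822189] [-7.41783353 -3.19237735 31.91107908] [ 4.41722560e-02 -3.71933699e+01  4.03845878e-01 -1.02152458e+01
  2.60326490e-01 -2.74917617e+00 -5.10036974e-03] 8.4
[[355. 279.]
 [354. 317.]]
```

View pics/s8.png

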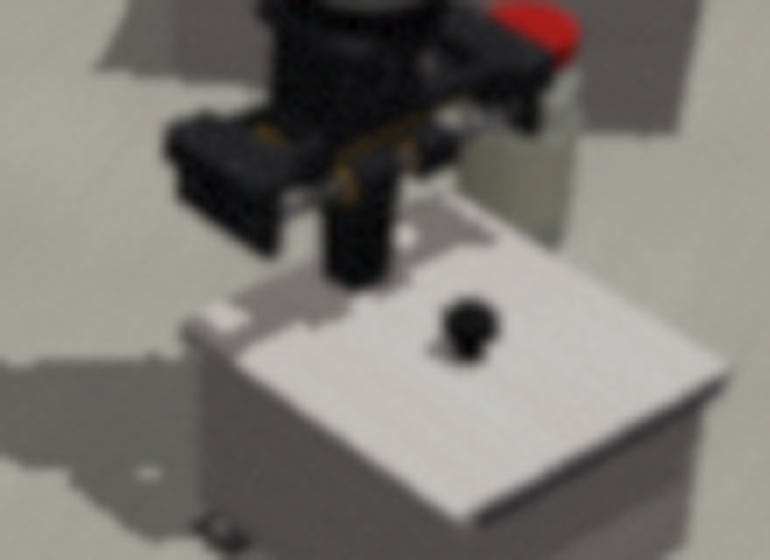

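It hits a hard stop at 38 N with TCP z 0.108, and the flap's top when shut is at 0.109. So the flap is shut and the real fingertip is at about TCP height. Next I retract and plan the cover.

>>> jog_arm --rows '[[[0,0,-0.02],0],[[0,0,-0.07],0],[[0,0,-0.12],0],[[0,0,-0.17],0],[[0,0,-0.2],0],[[0,0,-0.2],0]]'

```text
clock: 8.9
tool_pos: [0.563, 0.2205, 0.2597]
eef_rot: [0.224, 0.975, 0.003, 0.004]
contact_force: [0.6, -0.8, -0.7]
opening: -0.0
```

Run:
```python
from h import *
s=get_state();print(s['tool_pos'],s['contact_force'])
im=snapshot("scene"); cv2.imwrite("pics/s9.png",cv2.resize(im[120:200,290:400,::-1],None,fx=7,fy=7,interpolation=2))
a=fr(*SL,[-.095-.0553-.009-.03,0,.112])[0]
rows([[a[0],a[1],.24],a],SL[2])
```

```text
[0.56297249 0.22045103 0.25974681] [ 0.56279451 -0.79963832 -0.67065909]
turn -0.32190216975452546
[-0.128, -0.562, 0.02] [ 0.464 -0.201  0.24 ]
[-0.127, -0.563, 0.191] [ 0.464 -0.201  0.112]
```

View pics/s9.png

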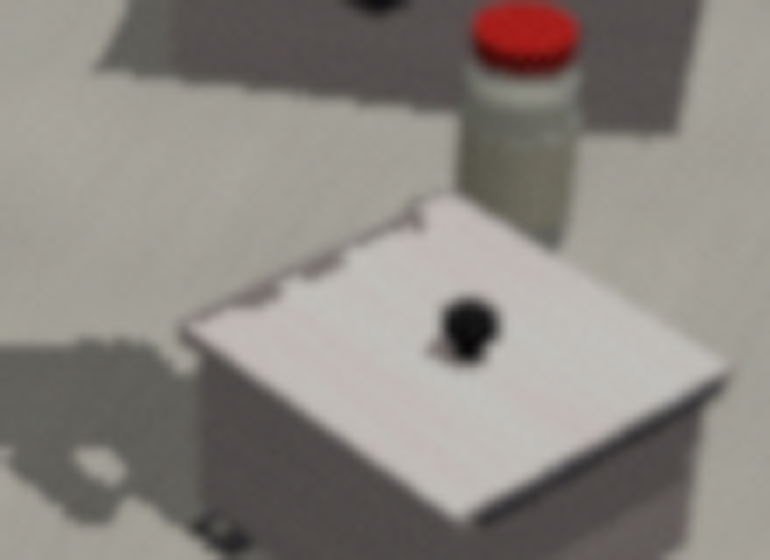

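The crop shows the flap lying shut with no gap. Now I move in front of the cover.

>>> jog_arm --rows '[[[-0.02,-0.08,0],-0.05],[[-0.128,-0.562,0.01],-0.322],[[-0.128,-0.562,0.01],-0.322],[[-0.128,-0.562,0.01],-0.322],[[-0.128,-0.562,0.01],-0.322],[[-0.128,-0.562,0.01],-0.322],[[-0.128,-0.562,0.01],-0.322],[[-0.128,-0.562,0.01],-0.322],[[-0.128,-0.562,0.01],-0.322],[[-0.128,-0.562,0.01],-0.322],[[-0.128,-0.562,0.01],-0.322],[[-0.128,-0.562,0.01],-0.322],[[-0.128,-0.562,0.01],-0.322],[[-0.128,-0.562,0.01],-0.322],[[-0.128,-0.562,0.01],-0.322],[[-0.128,-0.562,0.01],-0.322]]'

```text
clock: 10.28
tool_pos: [0.4627, -0.2, 0.2465]
eef_rot: [-0.098, 0.995, 0.0, 0.0]
contact_force: [0.5, -0.1, -1.3]
opening: 0.003
```

Run:
```python
from h import *
im=snapshot("scene"); cv2.imwrite("pics/s10.png",cv2.resize(im[140:310,180:390,::-1],None,fx=3.5,fy=3.5,interpolation=2))
s=get_state();print(s['tool_pos'],s['contact_force'],s['clock'],s['qd'].round(3))
a=fr(*SL,[-.095-.0553-.009-.03,0,.112])[0]
rows([[a[0],a[1],.24],a],SL[2])
print(((proj('scene',[s['tool_pos']])-[180,140])*3.5).round(0))
```

```text
[ 0.46269367 -0.20032525  0.2465973 ] [ 0.45709607  0.24530998 -0.40013635] 10.3333 [ 0.007 -0.003  0.007 -0.002  0.003  0.001  0.001]
turn 0.001719702445334037
[-0.001, -0.001, 0.009] [ 0.464 -0.201  0.24 ]
[-0.001, -0.002, 0.179] [ 0.464 -0.201  0.112]
[[231. 180.]]
```

View pics/s10.png

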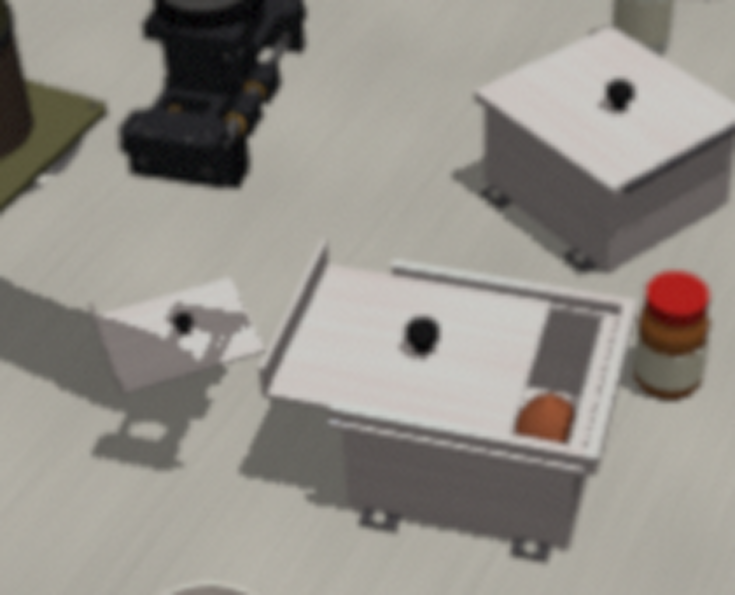

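>>> jog_arm --rows '[[[0,0,0.05],0],[[0,0,0.1],0],[[0,0,0.15],0],[[0,0,0.178],0],[[0,0,0.178],0],[[0,0,0.178],0]]'

```text
clock: 10.83
tool_pos: [0.4621, -0.2009, 0.1128]
eef_rot: [-0.097, 0.995, 0.001, -0.001]
contact_force: [-0.1, -0.2, 1.5]
opening: 0.005
```

Run:
```python
from h import *
im=snapshot("scene"); cv2.imwrite("pics/s11.png",cv2.resize(im[140:310,180:390,::-1],None,fx=3.5,fy=3.5,interpolation=2))
im=snapshot("top"); cv2.imwrite("pics/t11.png",cv2.resize(im[110:280,290:460,::-1],None,fx=3.5,fy=3.5,interpolation=2))
s=get_state();print(s['tool_pos'],s['contact_force'],s['clock'],s['qd'].round(3))
rows([fr(*SL,[-.095-.0553+d-.009,0,.112])[0] for d in (0,.03,.0553)],SL[2])
```

```text
[ 0.4634623  -0.20179244  0.1145458 ] [-0.25944236 -0.11814319  1.14233439] 10.9333 [ 0.008 -0.016  0.001 -0.002  0.001 -0.004 -0.002]
turn 0.0005606374618229992
[-0.041, 0.001, 0.003] [ 0.493 -0.195  0.112]
[-0.081, 0.001, 0.004] [ 0.523 -0.19   0.112]
[-0.115, 0.001, 0.004] [ 0.548 -0.185  0.112]
```

View pics/s11.png

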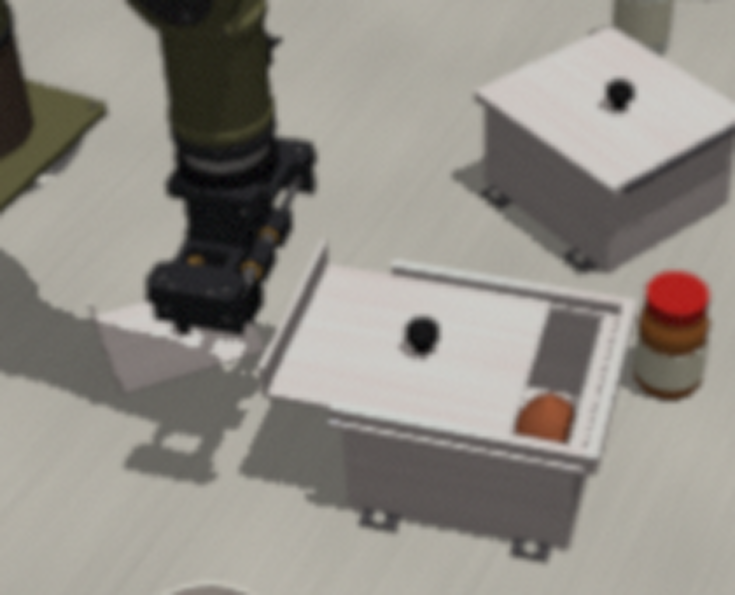

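View pics/t11.png

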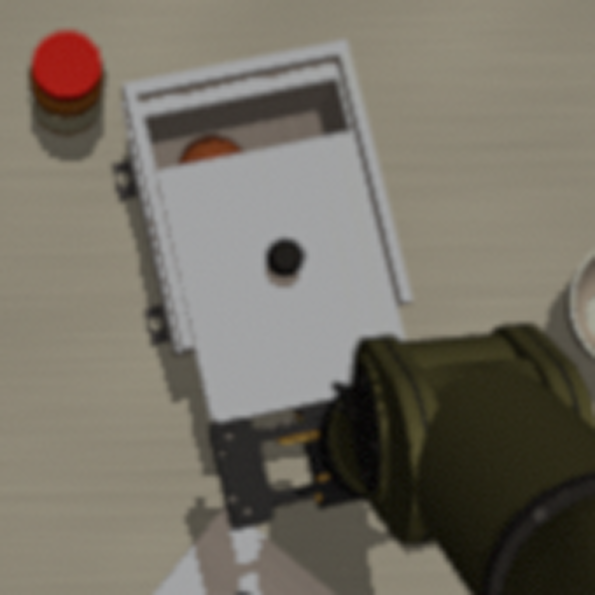

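In both views the gripper is square in front of the lip: body at about (275,460) in the top crop, lip edge at about row 410. I push slowly along the pan's +x.

>>> jog_arm --rows '[[[-0.015,0,0],0],[[-0.028,0,0],0],[[-0.034,0,0],0],[[-0.038,0,0],0],[[-0.042,0,0],0],[[-0.046,0,0],0],[[-0.05,0,0],0],[[-0.054,0,0],0],[[-0.058,0,0],0],[[-0.062,0,0],0],[[-0.062,0,0],0]]'

```text
clock: 11.85
tool_pos: [0.509, -0.1927, 0.1131]
eef_rot: [-0.096, 0.995, 0.0, 0.001]
contact_force: [-0.0, 0.8, -1.0]
opening: 0.004
```

Run:
```python
from h import *
im=snapshot("scene"); cv2.imwrite("pics/s12.png",cv2.resize(im[140:310,180:390,::-1],None,fx=3.5,fy=3.5,interpolation=2))
s=get_state();print(s['tool_pos'],s['contact_force'],s['clock'])
rows([fr(*SL,[-.095-.009,0,.112])[0]],SL[2])
```

```text
[ 0.5089336  -0.1926879   0.11318935] [-0.35885797  0.3951135   0.54556735] 11.9
turn 0.0005220380592851903
[-0.053, 0.0, 0.002] [ 0.548 -0.185  0.112]
```

View pics/s12.png

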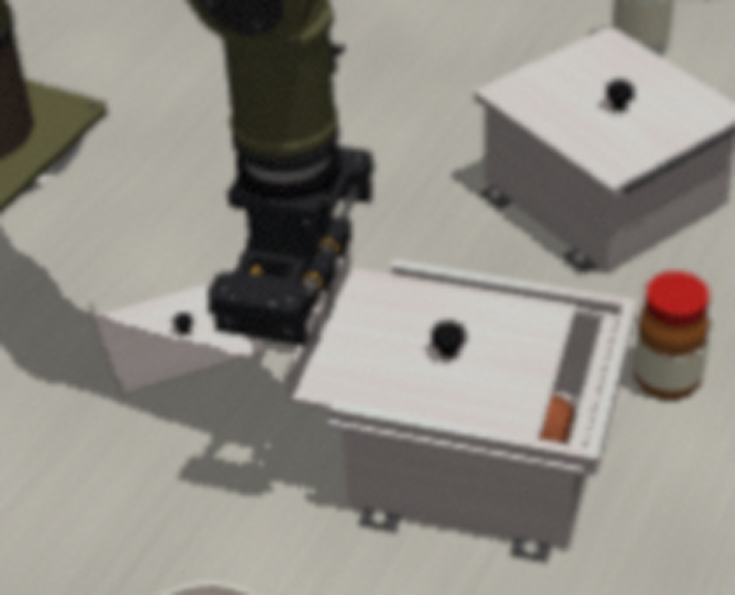

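The cover slides flat between its rails: its knob moved from (422,335) to (448,340). I continue.

>>> jog_arm --rows '[[[-0.004,0,0],0],[[-0.008,0,0],0],[[-0.012,0,0],0],[[-0.016,0,0],0],[[-0.02,0,0],0],[[-0.024,0,0],0],[[-0.028,0,0],0],[[-0.032,0,0],0],[[-0.036,0,0],0],[[-0.036,0,0],0]]'

```text
clock: 12.73
tool_pos: [0.5356, -0.1875, 0.1132]
eef_rot: [-0.096, 0.995, 0.0, 0.001]
contact_force: [-0.3, 0.1, 0.2]
opening: 0.005
```

>>> jog_arm --rows '[[[-0.002,0,0],0],[[-0.004,0,0],0],[[-0.006,0,0],0],[[-0.006,0,0],0]]'

```text
clock: 13.07
tool_pos: [0.5392, -0.1869, 0.1132]
eef_rot: [-0.096, 0.995, 0.0, 0.0]
contact_force: [-0.9, 0.2, 0.4]
opening: 0.004
```

Run:
```python
from h import *
im=snapshot("scene"); cv2.imwrite("pics/s13.png",cv2.resize(im[200:300,250:370,::-1],None,fx=6,fy=6,interpolation=2))
s=get_state();print(s['tool_pos'],s['contact_force'],s['clock'])
rows([fr(*SL,[-.095-.009,0,.112])[0]],SL[2])
```

```text
[ 0.53915011 -0.1869064   0.11323022] [-1.29200342 -0.8337368   0.50269518] 13.1167
turn 0.00030932276669592973
[-0.012, 0.0, 0.002] [ 0.548 -0.185  0.112]
```

View pics/s13.png

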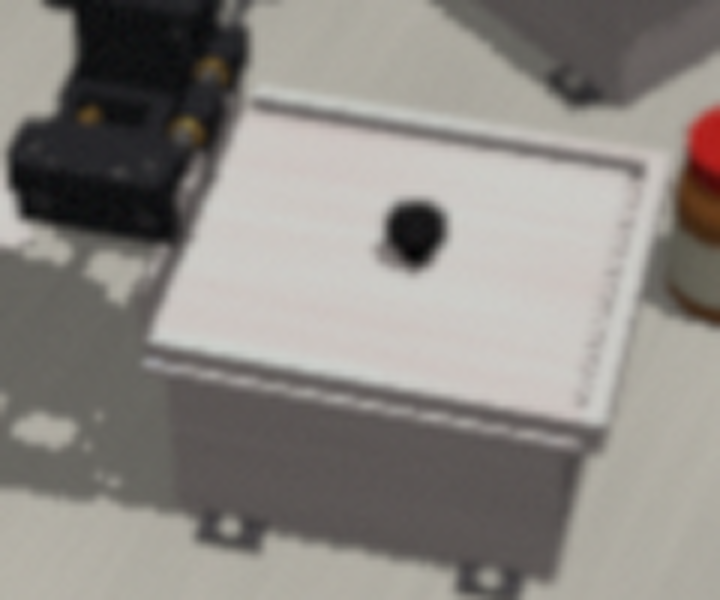

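It's almost home. I take small steps until it meets the stop.

>>> jog_arm --rows '[[[-0.002,0,0],0],[[-0.004,0,0],0],[[-0.004,0,0],0]]'

```text
clock: 13.37
tool_pos: [0.5422, -0.1863, 0.1132]
eef_rot: [-0.096, 0.995, 0.0, 0.0]
contact_force: [-1.1, -1.2, 0.5]
opening: 0.005
```

>>> jog_arm --rows '[[[-0.002,0,0],0],[[-0.003,0,0],0],[[-0.003,0,0],0]]'

```text
clock: 13.62
tool_pos: [0.5443, -0.1859, 0.1132]
eef_rot: [-0.096, 0.995, 0.0, 0.0]
contact_force: [-0.4, -0.6, -0.5]
opening: 0.004
```

Run:
```python
from h import *
im=snapshot("top"); cv2.imwrite("pics/t14.png",cv2.resize(im[110:240,300:430,::-1],None,fx=4.6,fy=4.6,interpolation=2))
s=get_state();print(s['tool_pos'],s['contact_force'],s['clock'])
```

```text
[ 0.54425931 -0.18590171  0.11314558] [-1.24908599 -0.54695966  0.63428048] 13.6667
```

View pics/t14.png

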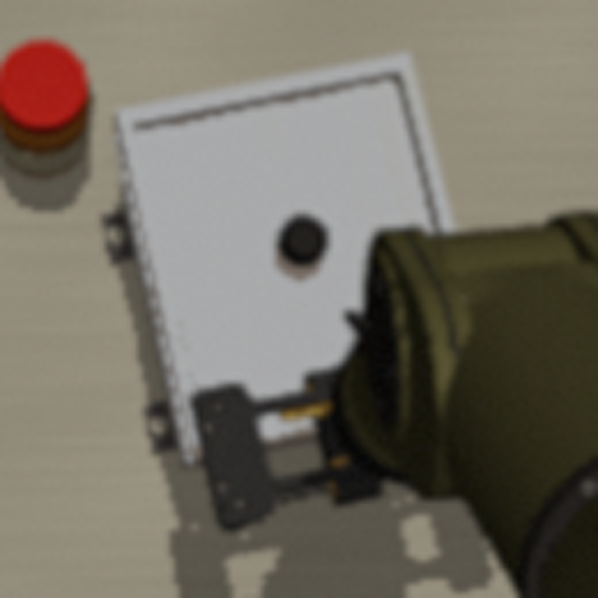

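>>> jog_arm --rows '[[[-0.002,0,0],0],[[-0.003,0,0],0],[[-0.003,0,0],0]]'

```text
clock: 13.92
tool_pos: [0.5449, -0.1858, 0.113]
eef_rot: [-0.096, 0.995, 0.0, -0.001]
contact_force: [-5.3, 0.1, 3.2]
opening: 0.007
```

>>> jog_arm --rows '[[[-0.002,0,0],0],[[-0.003,0,0],0],[[-0.003,0,0],0]]'

```text
clock: 14.17
tool_pos: [0.545, -0.1857, 0.1127]
eef_rot: [-0.096, 0.995, 0.0, -0.003]
contact_force: [-8.0, -0.4, 4.3]
opening: 0.01
```

>>> jog_arm --rows '[[[-0.002,0,0],0],[[-0.003,0,0],0],[[-0.003,0,0],0],[[-0.003,0,0],0]]'

```text
clock: 14.5
tool_pos: [0.545, -0.1856, 0.1124]
eef_rot: [-0.095, 0.995, 0.0, -0.006]
contact_force: [-11.6, -1.1, 5.9]
opening: 0.006
```

The position is pinned and the force climbs to 12 N, so the cover is at the stop. I back straight off, then up and away.

>>> jog_arm --rows '[[[0.005,0,0],0],[[0.015,0,0],0],[[0.04,0,0],0],[[0.07,0,0],0],[[0.09,0,0],0],[[0.09,0,-0.05],0],[[0.09,0,-0.1],0],[[0.09,0,-0.15],0],[[0.09,0.05,-0.2],0],[[0.09,0.1,-0.22],0],[[0.09,0.15,-0.22],0],[[0.09,0.2,-0.22],0],[[0.09,0.25,-0.22],0],[[0.09,0.25,-0.22],0],[[0.09,0.25,-0.22],0]]'

```text
clock: 15.75
tool_pos: [0.4494, -0.0108, 0.279]
eef_rot: [-0.099, 0.995, 0.0, 0.002]
contact_force: [0.3, -0.7, 0.1]
opening: 0.005
```

Run:
```python
from h import *
im=snapshot("top"); cv2.imwrite("pics/t15.png",im[:,:,::-1]);cv2.imwrite("pics/t15c.png",cv2.resize(im[110:240,300:430,::-1],None,fx=4.6,fy=4.6,interpolation=2))
im=snapshot("scene"); cv2.imwrite("pics/s15.png",cv2.resize(im[110:310,200:420,::-1],None,fx=3,fy=3,interpolation=2))
s=get_state();print(s['tool_pos'],s['contact_force'],s['clock'])
M=[(95,75,108),(95,-75,108),(-95,-75,134),(-95,75,134),(10,0,133)]
for d in(0,-.005): print(d,((proj('top',fr(*SL,np.array(M)/1000+[d,0,0]))-[300,110])*4.6).round().tolist())
for t in("jar_tall","jar_short","bowl"): print(t,[(np.round(x['pixel']).tolist(),round(x['p'],2)) for x in mark_of(t,"top")])
```

```text
[ 0.44937087 -0.01415133  0.27844204] [-0.03812   -0.7817896  0.6299697] 15.85
0 [[132.0, 127.0], [390.0, 74.0], [484.0, 390.0], [213.0, 449.0], [304.0, 233.0]]
-0.005 [[134.0, 135.0], [392.0, 82.0], [486.0, 399.0], [215.0, 459.0], [306.0, 242.0]]
jar_tall []
jar_short [([139.0, 310.0], 0.84)]
bowl [([201.0, 462.0], 0.88)]
```

View pics/t15c.png

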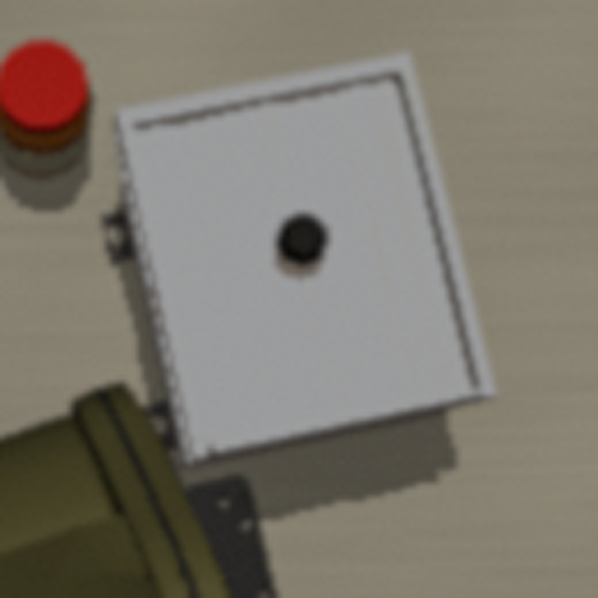

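View pics/s15.png

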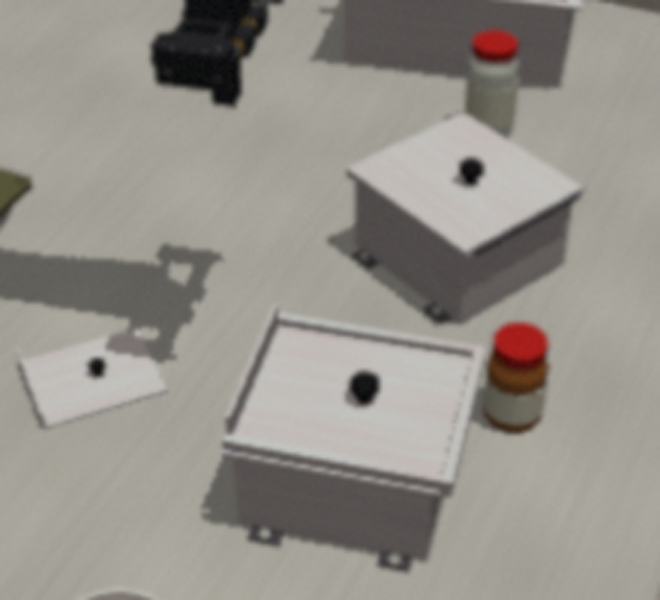

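View pics/t15.png

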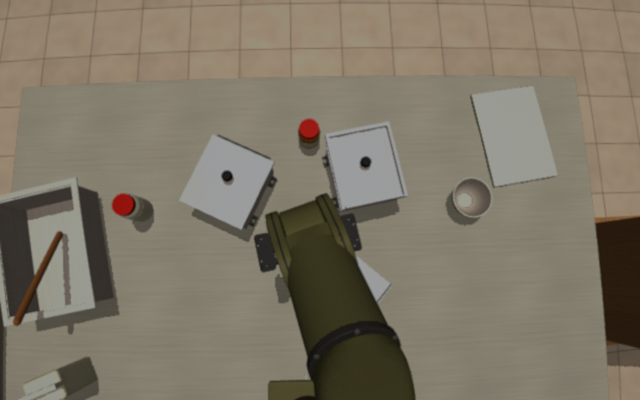

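Both covers look home. The cover's far edge meets the stop at (135,127)-(400,75) in the crop, and the lip is flush with the rail ends. The flap is level on its flange. The jars and bowl are at their original pixels, and the arm is clear.

```bash
python3 -c "
from plant import *
print(workorder.finish_job())"
```

```text
the job is handed in; nothing more can be done
None
```

I shut both pans and handed the job in at about 16 s of the 54 s allowed. The hand-in reports no verdict, so the results below are from my own checks.

- **Flap:** I swept it down with the closed fingertips near its free edge, then pressed until it hit a hard stop at up to 38 N. The TCP stopped at z 0.108 m, against 0.109 m for the shut flap's top. The pictures taken afterwards show it level with no gap.
- **Sliding cover:** I pushed it on the lip along the guides until the position stopped changing and the force climbed to about 12 N. In the last top view its far edge meets the stop bar and the lip is flush with the rail ends. It stayed flat in every view.
- **Bystanders and knobs:** The short jar and the bowl were within about 2 pixels of their first marks. The network missed the tall jar both in the first scene view and in the last top view. I checked it by eye, and it looks unmoved in the last top view. The fingers stayed well away from both knobs in the paths I commanded and in the pictures.

**Checks that disagreed:**
- The real fingertips were at about TCP height, not 22 mm ahead of it as `r.finger_overhang` says. I found this when pressing the flap and used the measured value for the cover.
- The cover stopped with the TCP about 3 mm short of my predicted home position. The knob in the top view also sat between the 0 and 5 mm-short predictions. Both are within my pose error, and the stop contact and flush lip point to fully home.

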